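# Feel a gate post's sprung pin into its hidden socket in a plaster model

### The arm

A 6-joint arm with a two-finger parallel gripper is mounted at the origin on the work surface. World frame = base frame: x ahead of the robot, y to its left, z up, the work surface at z = 0. Lengths are in m, angles in rad, forces in N, time in s.
With the tool pointing down it reaches from about 0.25 to 0.775 m from the base axis. Payload 8.9 kg.
Tool frame: the origin (TCP) lies between the finger pads; the fingertips stand 22 mm ahead of it and the grasp point (between the pads) lies 3 mm ahead of it; z points along the fingers, y is the direction in which the jaws open and shut (so a half turn about z gives the same grasp; the last joint's range is limited). The gripper opens to 85 mm and grips with 20 to 120 N. Pads are 22 mm wide; open, the fingers measure 114 mm over their backs; the gripper's body (76 mm by 85 mm) begins 54 mm behind the grasp point. The pads swing forward as they close: fully open they stand 13 mm farther back than shut.
Start: joints at [1.074, 0.291, -0.153, 1.127, 0, 1.431], TCP at [0.184, 0.492, 0.253] pointing down, gripper open.
Joint ranges: [-2.52, 2.52], [-0.91, 1.74], [-1.3, 1.37], [-1.96, 2.02], [-1.52, 1.47], [-3.14, 3.14]. Speed limits (rad/s): [2.22, 2.22, 2.79, 3.14, 3.14, 3.14].

### API

Orientations are given as a unit quaternion [x, y, z, w].
In Python, from station import manip gives the robot as it stands. The module is installed in compiled form; this text tells all that it offers.
- The arm moves only by the tool servo_tool, never from a script. Its argument "moves" is a list of rows, each a list of 3 entries, a list of its own where there are three numbers: the shift along the tool's x, y, z in cm, then the turn, a rotation vector about the tool's x, y, z in rad, then the finger opening in cm, from 0 to 8.54. A call has 1 to 10 rows; each row shifts and turns the commanded pose from where the row before left it, along the tool's axes as they then stand; what a row does not reach is not made up. A row lasts 1/8 s, in which the tool goes at most 62.5 mm and 10.7 degrees, less where a joint would pass 70% of its speed; a pose out of reach is approached as far as the arm can. A call is refused whole if a number of a shift passes 6.25 or a number of a turn 0.188, either way. A call with a gripper value outside its range is refused whole. The fingers move at their own pace and stop on an object; "grip_force" is the grip in N (left out, the last holds). Time passes only in rows, so rows that do not move let the fingers close. It gives the time, the measured TCP pose, the force and the opening at its end, in the units of the state.
- manip.observe(): the state, without advancing time (a new reading comes with each control period).
- manip.get_image(name): name is "side" or "top"; returns the picture (420x560x3 uint8, red, green, blue); there is no depth.
- manip.get_calibration(name): a dict with "fx", "fy", "cx", "cy" (pixels), "extrinsics" (4x4, takes a point from world to camera coordinates). Camera axes: x right, y up, looking along -z (the intrinsics and any distortion apply to the point x, -y, -z); pixel columns grow to the right and rows downward; lengths in m; the calibration is good to about 2 mm. A picture is of the moment at which its call begins. get_calibration takes no time and is no camera call.
- manip.close_job(): hands the job in, once; it reports no verdict.
The state is a dict: "t": time; "q": joint angles; "joint_vel": joint speeds; "effort": joint torques, N m; "tool_pos": TCP position; "tool_rot": TCP orientation; "force": force on the tool from outside, world axes, zero at the start; "moment": the same for the moment, N m; "opening": opening from 0.0 (shut) to 1.0 (fully open).
Only numpy, scipy, OpenCV 4.12 (cv2) and the standard library are available. Lean on these libraries where they do the work, as an engineer would, in place of code of your own. Each camera call takes 0.05 s, during which the arm holds its last target.

### The job

Take the taller of the two square wooden posts out of the drilled block and, holding it upright, set the tip of its sprung pin down on the floor of the plaster model's groove, close to the groove end beside the end wall. Keep the tip lightly on the floor and slide it along the groove away from that wall until it drops into the unmarked hole, then press it gently home until the post sits flush on the plate, its sides square with the groove, and let go. The plaster dents easily, so never push the post against it with more than about 20 N, and leave everything else where it is.

Things in the scene. Friction and masses are not known exactly. Their poses are not given: they have to be found in the camera images.
- plate: White plaster model base, fixed, 200 (x) by 300 (y) by 25 mm thick; origin at the centre of its underside, z up. One groove 14 mm wide, 3 mm deep, runs along its y axis at x = 0 from y = -75 to +85 mm. In its floor is one unmarked blind hole, centre somewhere between y = -25 and +25 mm (differs each time): 13 mm along y, 14 mm across (full groove width), 15 mm deep below the floor.
- groove_start (a point): Middle of the groove floor at the groove's end beside the end wall (22 mm above the plate's underside); axes as the plate's: the groove runs from here along +y for 160 mm, and the hole's centre lies 50 to 100 mm along it.
- end_wall (a point): Middle of the top inner edge of the end wall, which is 18 mm thick, stands across the plate's whole -y edge and rises to 95 mm above the plate's underside; its inner face is at the plate's y = -132 mm.
- side_wall (a point): Middle of the top inner edge of the side wall, 14 mm thick and 200 mm long along the plate's -x edge, top 80 mm above the plate's underside, inner face at the plate's x = -86 mm.
- post_mid (a point): Centre of the square part of the tall post: brown wood, 26 by 26 by 80 mm, upright, with a spring-loaded round steel pin 10 mm in diameter sticking 16 mm out of its foot, at the centre. About 70 g. x and y are square to its sides, z up; shoulder 40 mm and pin tip 56 mm below this point. It stands in the drilled block, pin in a hole, shoulder on the block's top, held by nothing else.
- post_tip (a point): Centre of the tall post's pin tip (flat, 1 mm chamfer), same axes. Pushed at the tip the pin springs into the foot: it starts to give at about 2 N, 0.7 N more per mm, and is solid after 6 mm (about 6 N), where force rises steeply. Over the hole it springs out again and the push falls to nothing. Fully home, the pin is out, its tip 9 mm above the plate's underside, post_mid 65 mm above it.
- stub_mid (a point): Centre of the square part of the short post: 26 by 26 by 50 mm, same sprung pin; stands in the block's other hole, 80 mm from the tall one. Either post may be in either hole. To be left alone.
- block: Light wooden block, fixed, 70 (x) by 160 (y) by 35 mm high, origin at the centre of its underside; two holes for the posts' pins at y = -40 and +40 mm, 13 mm in diameter and 22 mm deep.
- cup: White plastic cup, rim radius 40 mm, 110 mm high, origin at the centre of its underside. Bystander.
- brush: Paint brush 200 mm long lying along its x axis. Bystander.
- slat_a: Dark wooden slat 85 by 22 by 10 mm lying flat, origin at the centre of its underside. Bystander.
- slat_b: Brown wooden slat 85 by 22 by 10 mm lying flat on the plate near its +x edge, origin at the centre of its underside. Bystander.
- offcut: Plaster offcut 40 by 30 by 20 mm lying on the plate near its +x, +y corner, origin at the centre of its underside. Bystander.
- sanding_block: Cork sanding block 100 by 60 by 30 mm, origin at the centre of its underside. Bystander.
There are look-alikes about, which are no part of the job. Leave any purple look-alike of the part that bears post_mid alone.

How it is judged:
By the outcome, as a careful person would: the job done as asked, in the order asked, and still so for the second after the job is handed in, with the robot touching nothing.
It also fails if it takes over 59 s, if anything falls off the work surface, if the arm or the gripper's body presses on something with over 40 N, if the wrist force passes 120 N, or if a joint passes its speed limit or range.

## Working session

There is one attempt and no reset: what is moved stays moved. The work goes in short steps, Python scripts to look and compute and a tool call to move; the robot and the scene stay as the last step left them, time stands still between calls to the robot, and variables do not carry over. Pictures are saved under pics/ and viewed, and the job is handed in when it is done.

Besides the shell and the picture viewer there is one more tool, called after "Emit:" by a JSON object that holds its "name" and its "arguments", one argument or row to a line. servo_tool: Moves the arm, as the interface text tells. Its arguments: {"type":"object","properties":{"moves":{"type":"array","items":{"type":"array"}},"grip_force":{"type":"number"}},"required":["moves"]}

```bash
mkdir -p pics; python3 - <<'E'
from station import manip
import cv2,numpy as np
for n in("side","top"):
    im=manip.get_image(n); cv2.imwrite(f"pics/{n}0.png",im[:,:,::-1])
    c=manip.get_calibration(n); print(n,{k:np.round(v,4).tolist() if k=="extrinsics" else v for k,v in c.items()})
s=manip.observe();print({k:np.round(v,4).tolist() for k,v in s.items()})
E
```

```text
side {'fx': 395.5822650779762, 'fy': 395.5822650779762, 'cx': 281.6188206308201, 'cy': 208.05523251028262, 'extrinsics': [[0.9738, -0.2276, -0.0001, -0.5704], [0.1468, 0.6279, 0.7643, -0.1287], [-0.1738, -0.7442, 0.6449, -0.8382], [0.0, 0.0, 0.0, 1.0]]}
top {'fx': 388.81323593909343, 'fy': 388.81323593909343, 'cx': 284.7314740467199, 'cy': 209.70762340465, 'extrinsics': [[-0.0102, -0.9999, -0.0125, -0.0328], [0.9993, -0.0107, 0.0358, -0.5752], [-0.0359, -0.0121, 0.9993, -0.8966], [0.0, 0.0, 0.0, 1.0]]}
{'t': 0.1, 'q': [1.0737, 0.2912, -0.154, 1.1267, 0.0, 1.4315], 'joint_vel': [-0.0008, -0.0016, 0.0001, 0.0008, -0.0014, 0.0009], 'effort': [0.0017, -53.7976, 33.1918, 0.0092, -0.0003, 0.0], 'tool_pos': [0.1837, 0.4914, 0.2528], 'tool_rot': [0.1779, 0.984, -0.0005, -0.0002], 'force': [-0.3943, 0.2934, 0.0288], 'moment': [-0.0007, -0.0136, -0.0176], 'opening': 0.9942}
```

View pics/side0.png

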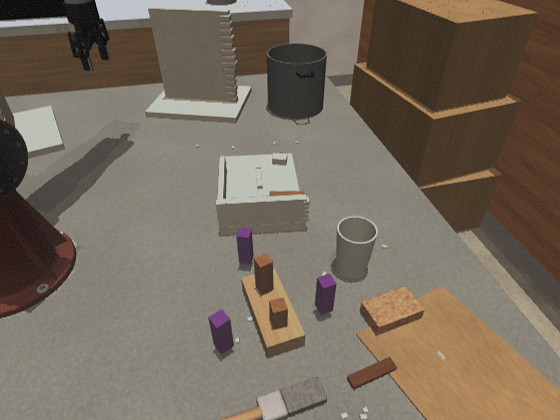

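View pics/top0.png

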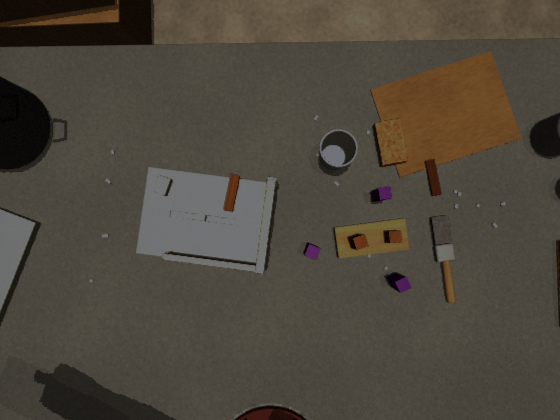

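```bash
python3 - <<'E'
import cv2,numpy as np
t=cv2.imread("pics/top0.png");s=cv2.imread("pics/side0.png")
def crop(im,x0,y0,x1,y1,k,n,g=1.0):
    c=im[y0:y1,x0:x1]; c=(255*(c/255.)**g).astype(np.uint8)
    cv2.imwrite(n,cv2.resize(c,None,fx=k,fy=k,interpolation=cv2.INTER_CUBIC))
crop(t,130,160,290,280,5,"pics/c1.png")
crop(t,300,170,430,300,4.5,"pics/c2.png",0.6)
crop(s,200,140,320,240,6,"pics/c3.png")
crop(s,200,220,350,360,4.2,"pics/c4.png",0.7)
E
```

```text
(no output)
```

View pics/c1.png

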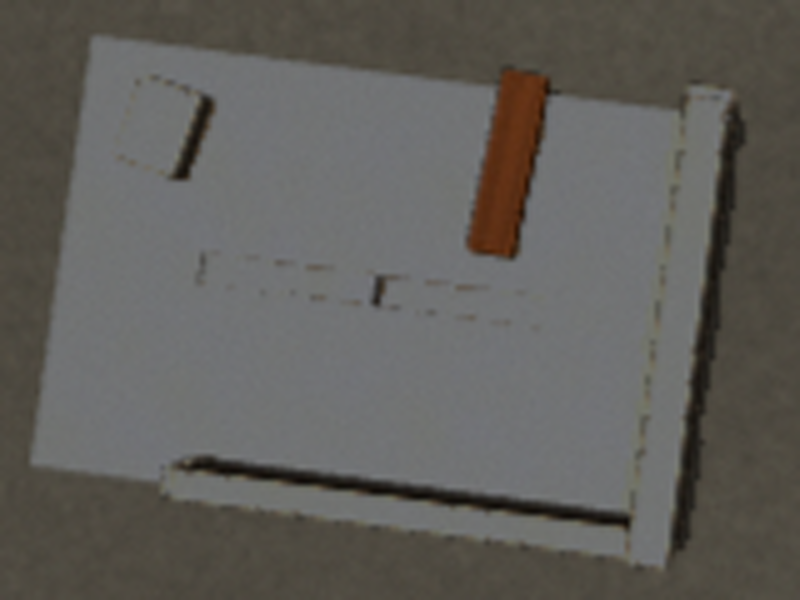

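View pics/c2.png

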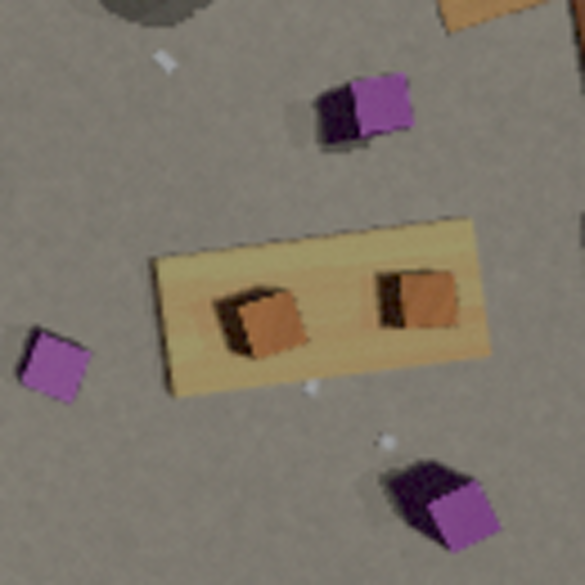

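View pics/c3.png

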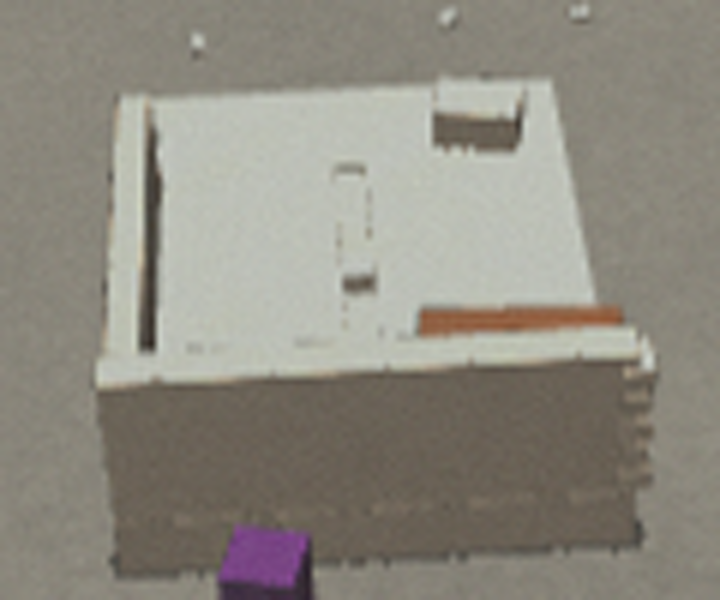

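View pics/c4.png

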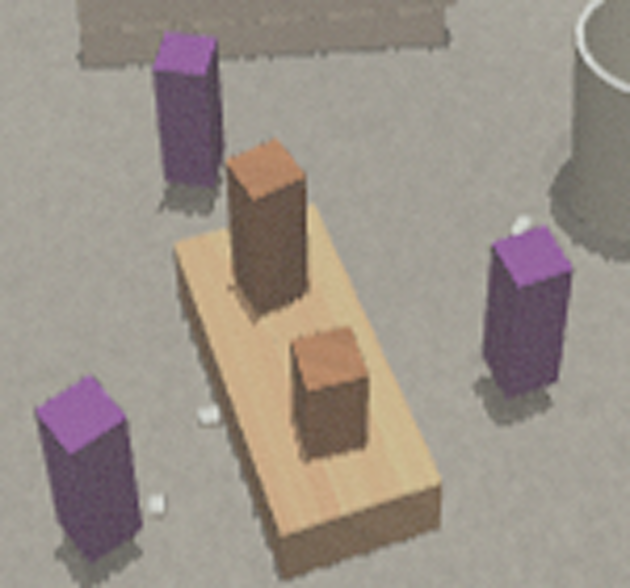

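Candidates: brown tall post top(361,241)/side(263,273), which matches; brown short stub top(395,237)/side(278,313); purple look-alikes top(385,194), (312,252), (403,284). The side crop confirms that the tall brown post is the block's far (+y) one. The top view also shows a dark edge at (206,218), where the groove hole probably is. The touch search will decide that.

```bash
cat > h.py <<'E'
import numpy as np,cv2
from scipy.optimize import least_squares
try:
    from station import manip
except Exception: pass
C={n:manip.get_calibration(n) for n in("side","top")}
def proj(n,P):
    c=C[n];E=np.array(c["extrinsics"]);p=np.atleast_2d(P)@E[:3,:3].T+E[:3,3]
    return np.c_[c["cx"]+c["fx"]*p[:,0]/-p[:,2],c["cy"]-c["fy"]*p[:,1]/-p[:,2]]
def ray(n,uv):
    c=C[n];E=np.array(c["extrinsics"]);R=E[:3,:3]
    d=np.array([(uv[0]-c["cx"])/c["fx"],-(uv[1]-c["cy"])/c["fy"],-1.])@R
    return -R.T@E[:3,3],d
def onz(n,uv,z):
    o,d=ray(n,uv);return o+d*(z-o[2])/d[2]
def tri(us,ut):
    A=[];b=[]
    for n,u in(("side",us),("top",ut)):
        o,d=ray(n,u);d=d/np.linalg.norm(d);M=np.eye(3)-np.outer(d,d);A.append(M);b.append(M@o)
    X=np.linalg.lstsq(np.vstack(A),np.hstack(b),rcond=None)[0]
    return X,[np.linalg.norm(M@X-q) for M,q in zip(A,b)]
E
python3 - <<'E'
from h import *
t=cv2.imread("pics/top0.png");s=cv2.imread("pics/side0.png")
def quads(im,roi,cond,minA):
    x0,y0,x1,y1=roi;h=cv2.cvtColor(im,cv2.COLOR_BGR2HSV)[y0:y1,x0:x1].astype(int)
    m=cond(h).astype(np.uint8)*255
    m=cv2.resize(m,None,fx=8,fy=8,interpolation=cv2.INTER_CUBIC);m=cv2.GaussianBlur(m,(0,0),4);m=(m>127).astype(np.uint8)
    cs,_=cv2.findContours(m,cv2.RETR_EXTERNAL,cv2.CHAIN_APPROX_NONE);out=[]
    for c in cs:
        a=cv2.contourArea(c)/64
        if a<minA: continue
        r=cv2.minAreaRect(c);M=cv2.moments(c);f=lambda p:(np.array(p)+.5)/8-.5+[x0,y0]
        out.append((a,f([M["m10"]/M["m00"],M["m01"]/M["m00"]]),f(cv2.boxPoints(r)),r))
    return out
h=cv2.cvtColor(t,cv2.COLOR_BGR2HSV)
for p in[(361,241),(395,237),(350,237),(372,230),(340,240)]:print(p,h[p[1],p[0]])
hs=cv2.cvtColor(s,cv2.COLOR_BGR2HSV)
for p in[(263,260),(263,275),(278,305),(278,320),(255,280)]:print("s",p,hs[p[1],p[0]])
for a,c,b,r in quads(t,(330,210,420,265),lambda h:(h[...,0]<14)&(h[...,1]>130)&(h[...,2]>60),40):
    for z in(.115,.085):
        B=np.array([onz("top",x,z) for x in b]);print("post",round(a),c.round(2),z,onz("top",c,z).round(4),"edges",np.linalg.norm(B-np.roll(B,-1,0),axis=1).round(4),"yaw",[round(np.degrees(np.arctan2(*(B[(i+1)%4]-B[i])[1::-1])),1) for i in range(4)])
# block
for a,c,b,r in quads(t,(325,205,420,270),lambda h:(h[...,1]>90),800):
    B=np.array([onz("top",x,.035) for x in b]);print("block",onz("top",c,.035).round(4),B.mean(0).round(4),B.round(3).tolist(),np.linalg.norm(B-np.roll(B,-1,0),axis=1).round(4))
E
```

```text
(361, 241) [ 11 201 100]
(395, 237) [ 11 200  98]
(350, 237) [ 11 198  18]
(372, 230) [ 20 144 113]
(340, 240) [ 21 140 113]
s (263, 260) [ 11 134 150]
s (263, 275) [11 99 72]
s (278, 305) [ 11 140 151]
s (278, 320) [ 15 107  79]
s (255, 280) [16 97 89]
post 138 [360.05 241.57] 0.115 [ 0.504  -0.1939  0.115 ] edges [0.0255 0.0253 0.0254 0.0253] yaw [np.float64(-72.2), np.float64(-162.5), np.float64(107.8), np.float64(17.5)]
post 138 [360.05 241.57] 0.085 [ 0.5025 -0.1993  0.085 ] edges [0.0264 0.0263 0.0264 0.0263] yaw [np.float64(-72.2), np.float64(-162.5), np.float64(107.8), np.float64(17.5)]
post 132 [394.72 236.26] 0.115 [ 0.5142 -0.265   0.115 ] edges [0.0258 0.0243 0.0258 0.0243] yaw [np.float64(-90.6), np.float64(178.8), np.float64(89.4), np.float64(-1.1)]
post 132 [394.72 236.26] 0.085 [ 0.5131 -0.2731  0.085 ] edges [0.0268 0.0252 0.0267 0.0252] yaw [np.float64(-90.6), np.float64(178.8), np.float64(89.4), np.float64(-1.1)]
block [ 0.5083 -0.2328  0.035 ] [ 0.5083 -0.2329  0.035 ] [[0.535, -0.147, 0.035], [0.555, -0.311, 0.035], [0.482, -0.319, 0.035], [0.462, -0.155, 0.035]] [0.1653 0.0729 0.1648 0.073 ]
```

```bash
python3 - <<'E'
from h import *
t=cv2.imread("pics/top0.png");s=cv2.imread("pics/side0.png")
g=cv2.cvtColor(t,cv2.COLOR_BGR2GRAY).astype(float)
# brightness profile subpixel crossings
def cross(v,th,first=True):
    for i in range(len(v)-1):
        if v[i]<th<=v[i+1]: return i+(th-v[i])/(v[i+1]-v[i])
# left edge (+y): rows 175..248
th=0.5*(np.median(g[200:240,90:120])+np.median(g[190:200,180:200]));print("th",th)
L=np.array([(135+cross(g[r,135:165],th),r) for r in range(174,248)])
T=np.array([(c,160+cross(g[160:195,c],th)) for c in list(range(155,222))+list(range(244,262))])
def fitline(px,z):
    P=np.array([onz("top",p,z) for p in px])[:,:2]
    vx,vy,x0,y0=cv2.fitLine(P.astype(np.float32),cv2.DIST_HUBER,0,.0005,.0005).ravel()
    r=(P-[x0,y0])@np.array([-vy,vx]);return np.array([x0,y0]),np.array([vx,vy]),r.std()
a=fitline(L,.025);b=fitline(T,.025)
for q in(a,b):print(q,np.degrees(np.arctan2(q[1][1],q[1][0])))
X=np.linalg.solve(np.c_[a[1],-b[1]],b[0]-a[0]);corner=a[0]+a[1]*X[0];print("corner +x+y",corner)
# groove pixels from crop guess on z=.025/.022
for n,p in dict(sA=(540,293),sB=(538,328),eA=(203,250),eB=(200,283),h1=(375,277),h2=(374,305),h1b=(383,277)).items():
    uv=np.array(p)/5-.4+[130,160];print(n,uv,onz("top",uv,.025).round(4),onz("top",uv,.022).round(4))
# end wall top inner edge and its ends at z=.095 
for n,p in dict(i1=(680,150),i2=(640,480),o1=(735,95),o2=(668,567)).items():
    uv=np.array(p)/5-.4+[130,160];print(n,onz("top",uv,.095).round(4))
# side view plate corner(+x,+y), post top
print("side plate corner",onz("side",np.array((552,80))/6-.4+[200,140],.025).round(4),"-x+y",onz("side",np.array((120,97))/6-.4+[200,140],.08).round(4))
q=np.array([(227,163),(277,141),(306,175),(252,198)])/4.2-.4+[200,220]
print("side post top",onz("side",q.mean(0),.115).round(4),tri(q.mean(0),(360.05,241.57)))
E
```

```text
th 93.5
(array([0.5592817, 0.2931333], dtype=float32), array([ 0.9900587 , -0.14065485], dtype=float32), np.float64(0.00024358884079018155)) -8.085741
(array([0.660051  , 0.15192297], dtype=float32), array([0.13950174, 0.9902218 ], dtype=float32), np.float64(0.00023659054533163015)) 81.98098
corner +x+y [0.677577  0.2763274]
sA [237.6 218.2] [0.5559 0.0694 0.025 ] [0.5559 0.0698 0.022 ]
sB [237.2 225.2] [0.5399 0.0704 0.025 ] [0.5398 0.0708 0.022 ]
eA [170.2 209.6] [0.5773 0.2247 0.025 ] [0.5774 0.2256 0.022 ]
eB [169.6 216.2] [0.5621 0.226  0.025 ] [0.5622 0.227  0.022 ]
h1 [204.6 215. ] [0.564  0.1453 0.025 ] [0.5641 0.1459 0.022 ]
h2 [204.4 220.6] [0.5512 0.1458 0.025 ] [0.5512 0.1464 0.022 ]
h1b [206.2 215. ] [0.564  0.1416 0.025 ] [0.5641 0.1422 0.022 ]
i1 [6.148e-01 2.000e-04 9.500e-02]
i2 [0.4756 0.0183 0.095 ]
o1 [ 0.6379 -0.0233  0.095 ]
o2 [0.439  0.0068 0.095 ]
side plate corner [0.6781 0.2689 0.025 ] -x+y [0.4703 0.2139 0.08  ]
side post top [ 0.5047 -0.1998  0.115 ] (array([ 0.50460137, -0.19501016,  0.109893  ]), [np.float64(0.0008852439006189548), np.float64(0.0008852439006193971)])
```

```bash
cat >> h.py <<'E'
from scipy.spatial.transform import Rotation as R_
def target(pos,jawdeg):
    s=manip.observe();R=R_.from_quat(s["tool_rot"]);p=np.array(s["tool_pos"])
    a=np.radians(jawdeg);y=np.array([np.cos(a),np.sin(a),0]);z=np.array([0,0,-1.]);x=np.cross(y,z)
    G=R_.from_matrix(np.c_[x,y,z])
    print("t",round(s["t"],2),"pos",p.round(4),"jaw",round(np.degrees(np.arctan2(*R.as_matrix()[1::-1,1])),2),"F",np.round(s["force"],2),"open",round(s["opening"],3))
    print("shift now cm",(R.inv().apply(np.array(pos)-p)*100).round(2),"turn",(R.inv()*G).as_rotvec().round(4),"shift after turn cm",(G.inv().apply(np.array(pos)-p)*100).round(2))
E
python3 -c "
from h import *
target([.504,-.194,.22],17.65)"
```

```text
t 0.1 pos [0.1837 0.4914 0.2528] jaw 69.5 F [-0.39  0.29  0.03] open 0.994
shift now cm [-54.01 -52.98   3.33] turn [-1.10e-03  4.00e-04  9.05e-01] shift after turn cm [-75.03   9.74   3.28]
```

Emit:
{"name": "servo_tool", "arguments": {
  "moves": [
    [[-3.8,-3.8,0],[0,0,0],6.0],
    [[-3.8,-3.8,0],[0,0,0],6.0],
    [[-3.8,-3.8,0],[0,0,0],6.0],
    [[-3.8,-3.8,0],[0,0,0],6.0],
    [[-3.8,-3.8,0],[0,0,0],6.0],
    [[-3.8,-3.8,0],[0,0,0],6.0],
    [[-3.8,-3.8,0],[0,0,0],6.0],
    [[-3.8,-3.8,0],[0,0,0],6.0],
    [[-3.8,-3.8,0],[0,0,0],6.0],
    [[-3.8,-3.8,0],[0,0,0],6.0]
  ],
  "grip_force": 50
}}

```text
t: 1.35
tool_pos: [0.407, 0.001, 0.2533]
tool_rot: [0.178, 0.984, 0.0, 0.0]
force: [1.1, 1.1, 0.6]
opening: 0.7
```

Emit:
{"name": "servo_tool", "arguments": {
  "moves": [
    [[-3.8,-3.8,0],[0,0,0],6.0],
    [[-3.8,-3.8,0],[0,0,0],6.0],
    [[-3.8,-3.8,0],[0,0,0],6.0],
    [[-3.8,-3.8,0],[0,0,0],6.0],
    [[0,0,0],[0,0,0.18],6.0],
    [[0,0,0],[0,0,0.18],6.0],
    [[0,0,0],[0,0,0.18],6.0],
    [[0,0,0],[0,0,0.18],6.0],
    [[0,0,0],[0,0,0.18],6.0],
    [[0,0,0],[0,0,0],6.0]
  ]
}}

```text
t: 2.6
tool_pos: [0.4957, -0.1928, 0.253]
tool_rot: [0.588, 0.809, -0.0, -0.0]
force: [-0.1, 0.1, -0.1]
opening: 0.705
```

```bash
python3 -c "
from h import *
target([.504,-.194,.22],17.65)
for n in C: cv2.imwrite('pics/'+n+'1.png',cv2.resize(manip.get_image(n)[200:330,200:400,::-1] if n=='side' else manip.get_image(n)[150:300,280:440,::-1],None,fx=4,fy=4))"
```

```text
t 2.6 pos [ 0.4957 -0.1928  0.253 ] jaw 18.01 F [-0.05  0.06 -0.07] open 0.705
shift now cm [-0.38  0.76  3.3 ] turn [-0.0005 -0.0005  0.0062] shift after turn cm [-0.37  0.76  3.3 ]
```

View pics/side1.png

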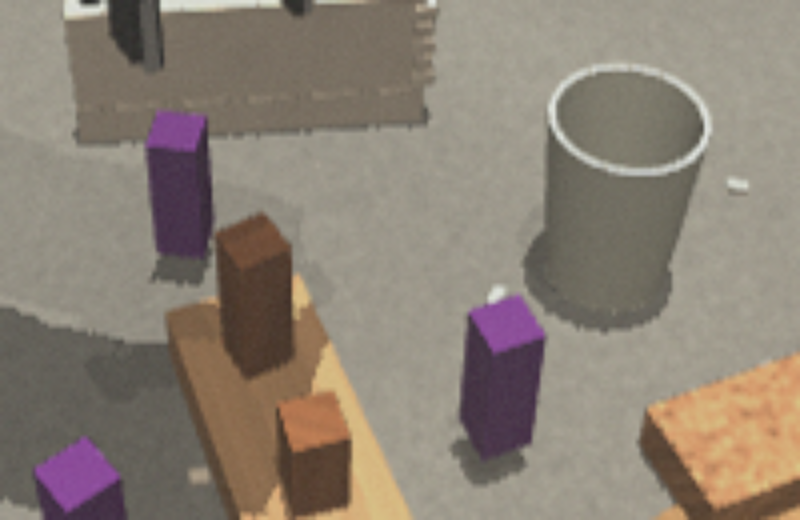

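Emit:
{"name": "servo_tool", "arguments": {
  "moves": [
    [[-0.37,0.76,0],[0,0,0.006],6.0],
    [[0,0,3],[0,0,0],6.0],
    [[0,0,3],[0,0,0],6.0],
    [[0,0,2.5],[0,0,0],6.0],
    [[0,0,2],[0,0,0],6.0],
    [[0,0,1.5],[0,0,0],6.0],
    [[0,0,0],[0,0,0],6.0]
  ]
}}

```text
t: 3.58
tool_pos: [0.5039, -0.1938, 0.1324]
tool_rot: [0.59, 0.807, -0.0, -0.001]
force: [-0.0, -0.9, 0.1]
opening: 0.708
```

```bash
python3 -c "
from h import *
target([.504,-.194,.097],17.65)
for n in C: cv2.imwrite('pics/'+n+'2.png',cv2.resize(manip.get_image(n)[200:330,200:350,::-1] if n=='side' else manip.get_image(n)[180:290,300:440,::-1],None,fx=4,fy=4))"
```

```text
t 3.58 pos [ 0.5039 -0.1938  0.1324] jaw 17.63 F [-0.03 -0.9   0.09] open 0.708
shift now cm [-0.03  0.01  3.54] turn [-0.0012 -0.0013 -0.0004] shift after turn cm [-0.02  0.    3.54]
```

View pics/side2.png

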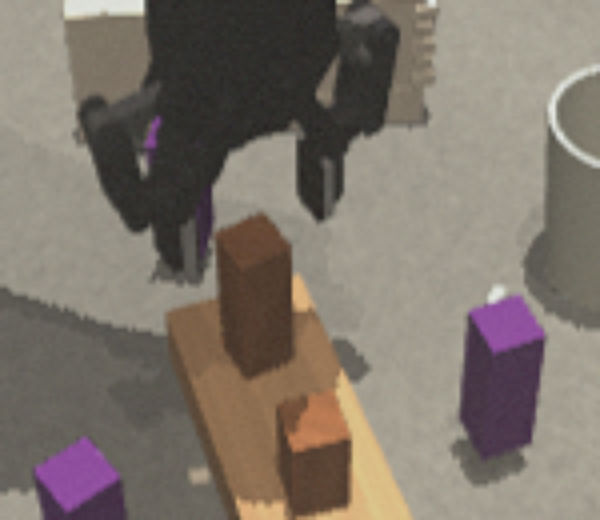

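Emit:
{"name": "servo_tool", "arguments": {
  "moves": [
    [[0,0,1.8],[0,0,0],6.0],
    [[0,0,1.7],[0,0,0],6.0],
    [[0,0,0],[0,0,0],6.0],
    [[0,0,0],[0,0,0],3.5],
    [[0,0,0],[0,0,0],2.0],
    [[0,0,0],[0,0,0],2.0],
    [[0,0,0],[0,0,0],2.0],
    [[0,0,0],[0,0,0],2.0]
  ],
  "grip_force": 50
}}

```text
t: 4.68
tool_pos: [0.5049, -0.1944, 0.0993]
tool_rot: [0.591, 0.807, 0.0, 0.001]
force: [-1.6, 1.0, 5.8]
opening: 0.298
```

```bash
python3 -c "
from h import *
target([.504,-.194,.097],17.65)
print(np.round(manip.observe()['force'],2),np.round(manip.observe()['moment'],3))"
```

```text
t 4.67 pos [ 0.5049 -0.1944  0.0993] jaw 17.59 F [-1.65  1.02  5.84] open 0.298
shift now cm [ 0.07 -0.07  0.23] turn [ 0.0013  0.0013 -0.001 ] shift after turn cm [ 0.07 -0.07  0.23]
[-1.65  1.02  5.84] [ 0.084  0.181 -0.035]
```

Emit:
{"name": "servo_tool", "arguments": {
  "moves": [
    [[0,0,-1],[0,0,0],2.0],
    [[0,0,-1.5],[0,0,0],2.0],
    [[0,0,-2],[0,0,0],2.0],
    [[0,0,-2.5],[0,0,0],2.0],
    [[0,0,-2.5],[0,0,0],2.0],
    [[0,0,-2.5],[0,0,0],2.0],
    [[0,0,0],[0,0,0],2.0],
    [[0,0,0],[0,0,0],2.0]
  ]
}}

```text
t: 5.68
tool_pos: [0.504, -0.1939, 0.2181]
tool_rot: [0.591, 0.807, -0.0, -0.0]
force: [-0.1, -1.2, -0.7]
opening: 0.3
```

```bash
python3 -c "
from h import *
O=np.array([.5576,.1418]);ey=np.array([.1399,.9902])
p=O+ey*-.069;print(p)
target([*p,.21],-8.02)
print(np.round(manip.observe()['force'],2),np.round(manip.observe()['moment'],3))
for n in C: cv2.imwrite('pics/'+n+'3.png',cv2.resize(manip.get_image(n)[160:330,200:350,::-1] if n=='side' else manip.get_image(n)[180:290,300:440,::-1],None,fx=3.5,fy=3.5))"
```

```text
[0.5479469 0.0734762]
t 5.67 pos [ 0.504  -0.1939  0.2181] jaw 17.59 F [-0.06 -1.18 -0.71] open 0.3
shift now cm [24.16 12.27  0.81] turn [-2.00e-04 -2.00e-04  4.47e-01] shift after turn cm [27.09  0.62  0.81]
[-0.06 -1.18 -0.71] [-0.012  0.003  0.021]
```

View pics/side3.png

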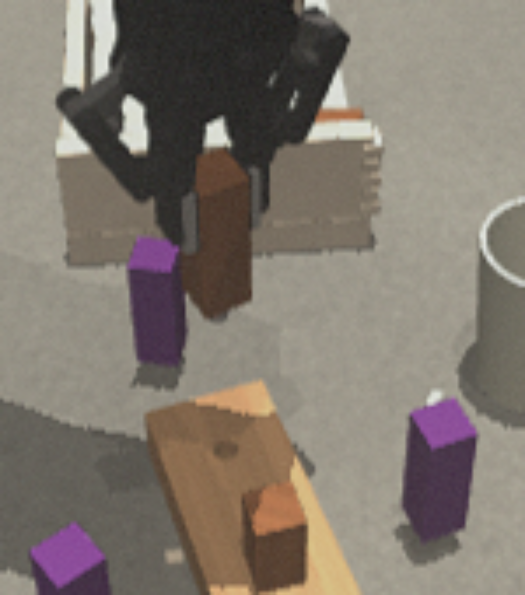

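Emit:
{"name": "servo_tool", "arguments": {
  "moves": [
    [[0,0,0],[0,0,0.15],2.0],
    [[0,0,0],[0,0,0.15],2.0],
    [[0,0,0],[0,0,0.147],2.0],
    [[4.5,0.1,0],[0,0,0],2.0],
    [[4.5,0.1,0],[0,0,0],2.0],
    [[4.5,0.1,0],[0,0,0],2.0],
    [[4.5,0.1,0],[0,0,0],2.0],
    [[4.5,0.1,0],[0,0,0],2.0],
    [[4.8,0.1,0],[0,0,0],2.0],
    [[0,0,0],[0,0,0],2.0]
  ]
}}

```text
t: 7.02
tool_pos: [0.5479, 0.0783, 0.2174]
tool_rot: [0.754, 0.657, -0.0, -0.001]
force: [-0.1, -1.0, -1.4]
opening: 0.301
```

```bash
python3 -c "
from h import *
O=np.array([.5576,.1418]);ey=np.array([.1399,.9902])
p=O+ey*-.066;print(p)
target([*p,.12],-8.02)
print(np.round(manip.observe()['force'],2),np.round(manip.observe()['moment'],3))
for n in C: cv2.imwrite('pics/'+n+'4.png',cv2.resize(manip.get_image(n)[90:240,190:340,::-1] if n=='side' else manip.get_image(n)[160:280,130:290,::-1],None,fx=4,fy=4))"
```

```text
[0.5483666 0.0764468]
t 7.03 pos [0.5479 0.0783 0.2174] jaw -7.8 F [-0.12 -1.03 -1.38] open 0.301
shift now cm [-0.18  0.09  9.74] turn [-0.0015 -0.0004  0.0039] shift after turn cm [-0.18  0.07  9.74]
[-0.12 -1.03 -1.38] [-0.075  0.039  0.01 ]
```

View pics/side4.png

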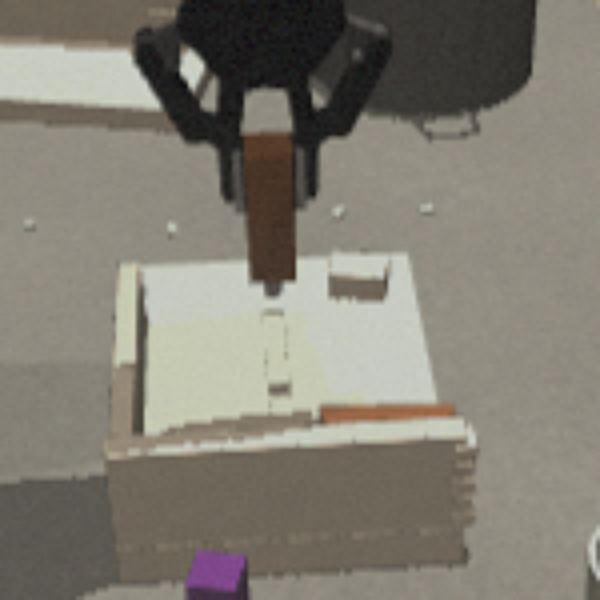

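View pics/top4.png

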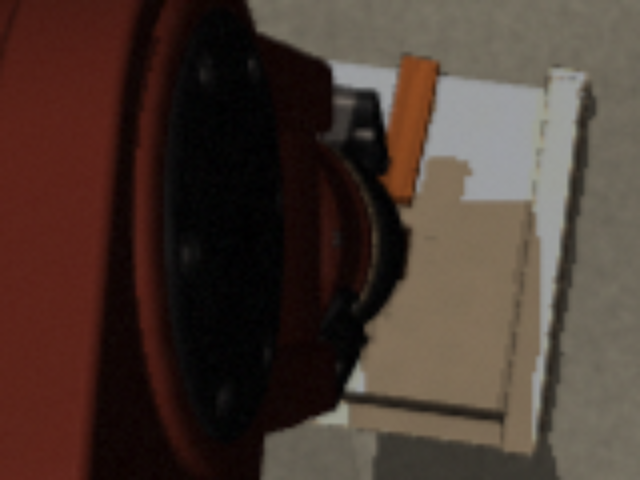

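Emit:
{"name": "servo_tool", "arguments": {
  "moves": [
    [[-0.18,0.08,2],[0,0,0.004],2.0],
    [[0,0,2.5],[0,0,0],2.0],
    [[0,0,2.5],[0,0,0],2.0],
    [[0,0,2.0],[0,0,0],2.0],
    [[0,0,0.8],[0,0,0],2.0],
    [[0,0,0],[0,0,0],2.0],
    [[0,0,0],[0,0,0],2.0]
  ]
}}

```text
t: 8.0
tool_pos: [0.5493, 0.0733, 0.1211]
tool_rot: [0.756, 0.654, 0.0, 0.0]
force: [0.7, 0.3, -0.4]
opening: 0.305
```

```bash
python3 -c "
from h import *
O=np.array([.5576,.1418]);ey=np.array([.1399,.9902])
p=O+ey*-.066
target([*p,.12],-8.02)
print(np.round(manip.observe()['force'],2),np.round(manip.observe()['moment'],3))
im=manip.get_image('side');cv2.imwrite('pics/side5f.png',im[...,::-1]);cv2.imwrite('pics/side5.png',cv2.resize(im[120:220,210:310,::-1],None,fx=6,fy=6,interpolation=cv2.INTER_CUBIC))
P=np.array(manip.observe()['tool_pos'])
f=lambda n,q:print(n,proj('side',q).round(2),((proj('side',q)-[210,120]+.4)*6).round(0))
f('tip',P-[0,0,.0803]);f('shoulder',P-[0,0,.0643]);f('top',P+[0,0,.0157])
ex=np.array([.9902,-.1399])
for y in(-.075,-.066,-.04,.085):
  for x in(-.007,.007): f((x,y),np.r_[O+ex*x+ey*y,.025])
"
```

```text
t 8.0 pos [0.5493 0.0733 0.1211] jaw -8.27 F [ 0.74  0.31 -0.44] open 0.305
shift now cm [ 0.3  -0.14  0.11] turn [ 0.0011 -0.0001 -0.0044] shift after turn cm [ 0.3  -0.14  0.11]
[ 0.74  0.31 -0.44] [ 0.033  0.003 -0.015]
tip [[260.19 196.02]] [[304. 459.]]
shoulder [[259.95 190.81]] [[302. 427.]]
top [[258.71 162.95]] [[295. 260.]]
(-0.007, -0.075) [[257.09 202.83]] [[285. 499.]]
(0.007, -0.075) [[262.82 202.51]] [[319. 497.]]
(-0.007, -0.066) [[256.94 200.52]] [[284. 486.]]
(0.007, -0.066) [[262.62 200.2 ]] [[318. 484.]]
(-0.007, -0.04) [[256.51 194.02]] [[281. 447.]]
(0.007, -0.04) [[262.08 193.72]] [[315. 445.]]
(-0.007, 0.085) [[254.66 166.08]] [[270. 279.]]
(0.007, 0.085) [[259.74 165.82]] [[301. 277.]]
```

View pics/side5.png

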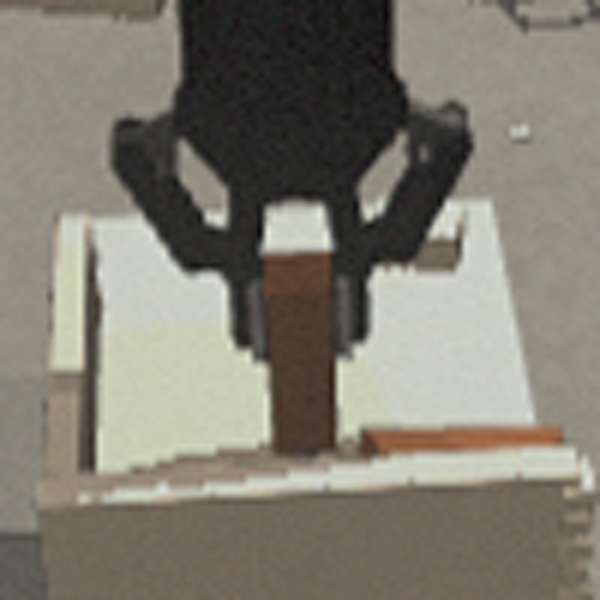

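```bash
python3 - <<'E'
from h import *
s=cv2.imread("pics/side0.png");g=cv2.cvtColor(s,cv2.COLOR_BGR2GRAY).astype(int)
print(" ".join("%4d"%c for c in range(250,270)))
for r in range(164,200):print(r," ".join("%4d"%v for v in g[r,250:270]), proj("side",[0,0,0])[0]*0==1)
t=cv2.imread("pics/top0.png");g=cv2.cvtColor(t,cv2.COLOR_BGR2GRAY).astype(int)
print(" ".join("%4d"%c for c in range(166,242,4)))
for r in range(206,230):print(r," ".join("%4d"%v for v in g[r,166:242:4]))
target([.5,0,.12],-8.02)
E
```

```text
250  251  252  253  254  255  256  257  258  259  260  261  262  263  264  265  266  267  268  269
164  192  189  189  191  189  190  190  191  188  189  191  191  191  187  190  191  189  192  192  189 [False False]
165  191  188  189  191  192  192  191  189  190  190  189  190  190  191  191  189  190  190  192  194 [False False]
166  190  190  191  188  188  192  193  194  190  190  191  192  191  192  194  190  190  192  189  191 [False False]
167  190  191  191  190  190  181  162  153  154  156  164  190  192  190  190  191  192  192  191  189 [False False]
168  190  189  190  190  191  171  152  143  145  142  134  189  192  189  191  187  191  191  190  191 [False False]
169  190  190  191  193  194  173  189  195  193  193  176  190  192  191  188  189  189  189  191  191 [False False]
170  188  187  191  189  191  181  189  189  191  191  190  194  190  190  190  192  190  190  190  196 [False False]
171  189  189  189  191  190  190  188  192  189  189  194  177  192  188  191  188  190  188  188  188 [False False]
172  189  191  192  192  187  190  192  190  187  191  19
[... 5198 characters left out ...]
 112  114  107  114  113
225  114  115  115  115  115  114  113  114  114  114  115  115  116  115  114  114  113  115  113
226  115  113  115  114  114  117  115  114  115  115  114  114  114  115  115  113  116  114  114
227  115  114  112  116  114  115  114  114  114  114  114  115  115  114  115  113  116  115  114
228  115  116  113  114  115  114  115  115  115  115  114  115  114  114  115  113  116  115  116
229  116  114  116  114  115  115  114  115  114  115  114  115  115  114  114  115  114  113  116
t 8.05 pos [0.5493 0.0734 0.1211] jaw -8.26 F [-0.24  0.33  0.15] open 0.295
shift now cm [-7.97 -3.83  0.11] turn [ 0.0013 -0.0002 -0.0043] shift after turn cm [-7.95 -3.86  0.11]
```

Emit:
{"name": "servo_tool", "arguments": {
  "moves": [
    [[0.29,-0.09,0.5],[0,0,-0.004],2.0],
    [[0,0,0.8],[0,0,0],2.0],
    [[0,0,0],[0,0,0],2.0],
    [[0,0,0],[0,0,0],2.0]
  ]
}}

```text
t: 8.55
tool_pos: [0.5483, 0.0766, 0.1072]
tool_rot: [0.755, 0.656, -0.0, -0.0]
force: [0.1, 0.3, -0.4]
opening: 0.303
```

```bash
cat >> h.py <<'E'
def st():
    O=np.array([.5576,.1418]);ey=np.array([.1399,.9902]);ex=np.array([.9902,-.1399])
    s=manip.observe();P=np.array(s["tool_pos"]);d=P[:2]-O;M=R_.from_quat(s["tool_rot"]).as_matrix()
    F=np.array(s["force"]);
    print("t %.2f plate x %.2f y %.2f mm z %.2f jaw %.2f tilt %s Fplate %.2f %.2f %.2f M %s open %.3f"%(s["t"],1e3*d@ex,1e3*d@ey,1e3*P[2],np.degrees(np.arctan2(M[1,1],M[0,1])),M[:2,2].round(4),F[:2]@ex,F[:2]@ey,F[2],np.round(s["moment"],3),s["opening"]))
E
python3 -c "
from h import *
st()"
```

```text
t 8.55 plate x -0.10 y -65.91 mm z 107.21 jaw -8.02 tilt [-0.0003 -0.    ] Fplate 0.07 0.27 -0.36 M [0.03  0.035 0.006] open 0.303
```

Emit:
{"name": "servo_tool", "arguments": {
  "moves": [
    [[0,0.06,0.15],[0,0,0],2.0],
    [[0,0,0.15],[0,0,0],2.0],
    [[0,0,0],[0,0,0],2.0],
    [[0,0,0],[0,0,0],2.0]
  ]
}}

```text
t: 9.05
tool_pos: [0.5489, 0.0765, 0.1043]
tool_rot: [0.755, 0.656, -0.0, -0.0]
force: [1.0, -0.1, -0.6]
opening: 0.297
```

```bash
python3 -c "
from h import *
st()"
```

```text
t 9.05 plate x 0.53 y -65.91 mm z 104.32 jaw -8.02 tilt [-0. -0.] Fplate 0.98 0.06 -0.59 M [ 0.007  0.001 -0.007] open 0.297
```

Emit:
{"name": "servo_tool", "arguments": {
  "moves": [
    [[0,0,0.1],[0,0,0],2.0],
    [[0,0,0.1],[0,0,0],2.0],
    [[0,0,0],[0,0,0],2.0],
    [[0,0,0],[0,0,0],2.0]
  ]
}}

```text
t: 9.55
tool_pos: [0.5489, 0.0765, 0.1024]
tool_rot: [0.755, 0.656, 0.0, 0.0]
force: [-0.6, -0.6, 1.1]
opening: 0.295
```

```bash
python3 -c "
from h import *
st()"
```

```text
t 9.55 plate x 0.56 y -65.90 mm z 102.36 jaw -8.02 tilt [0.0001 0.    ] Fplate -0.54 -0.67 1.14 M [0.014 0.08  0.014] open 0.295
```

Emit:
{"name": "servo_tool", "arguments": {
  "moves": [
    [[0,0,0.1],[0,0,0],2.0],
    [[0,0,0.05],[0,0,0],2.0],
    [[0,0,0],[0,0,0],2.0],
    [[0,0,0],[0,0,0],2.0]
  ]
}}

```text
t: 10.05
tool_pos: [0.549, 0.0765, 0.1009]
tool_rot: [0.755, 0.656, 0.0, 0.0]
force: [-0.8, 0.6, 2.5]
opening: 0.297
```

```bash
python3 -c "
from h import *
st()
im=manip.get_image('side');cv2.imwrite('pics/side6.png',cv2.resize(im[120:220,210:310,::-1],None,fx=6,fy=6,interpolation=cv2.INTER_CUBIC))
st()"
```

```text
t 10.05 plate x 0.57 y -65.89 mm z 100.88 jaw -8.02 tilt [0.0001 0.    ] Fplate -0.88 0.47 2.45 M [-0.016  0.229 -0.048] open 0.297
t 10.10 plate x 0.58 y -65.89 mm z 100.86 jaw -8.02 tilt [ 0.0001 -0.    ] Fplate -0.67 -0.00 3.12 M [-0.032  0.183  0.   ] open 0.298
```

View pics/side6.png

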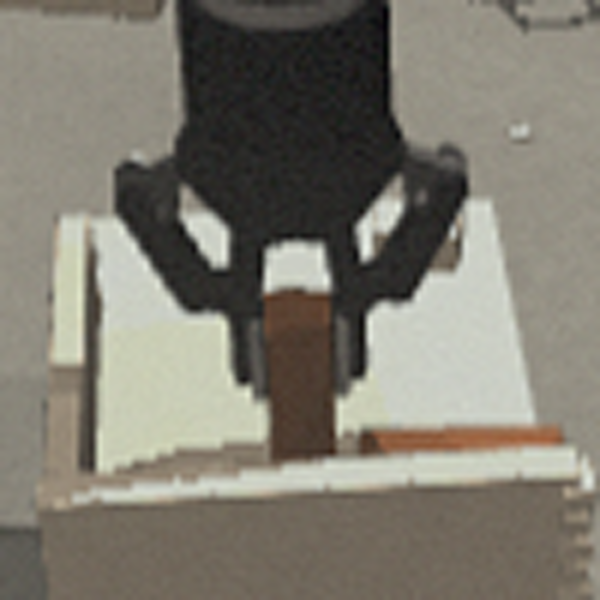

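Emit:
{"name": "servo_tool", "arguments": {
  "moves": [
    [[0.1,0,0],[0,0,0],2.0],
    [[0.2,0,0],[0,0,0],2.0],
    [[0.25,0,0],[0,0,0],2.0],
    [[0.25,0,0],[0,0,0],2.0],
    [[0.25,0,0],[0,0,0],2.0],
    [[0.25,0,0],[0,0,0],2.0],
    [[0.25,0,0],[0,0,0],2.0],
    [[0.25,0,0],[0,0,0],2.0],
    [[0.25,0,0],[0,0,0],2.0],
    [[0.1,0,0],[0,0,0],2.0]
  ]
}}

```text
t: 11.35
tool_pos: [0.5519, 0.0979, 0.1008]
tool_rot: [0.755, 0.656, -0.0, -0.0]
force: [-0.4, -2.0, 2.3]
opening: 0.299
```

```bash
python3 -c "
from h import *
st()
print(onz('side',(259.5,184.8),.022),onz('side',(259.5,184.8),.025))
O=np.array([.5576,.1418]);print((onz('side',(259.5,184.8),.022)[:2]-O)@[.1399,.9902])"
```

```text
t 11.35 plate x 0.52 y -44.26 mm z 100.82 jaw -8.02 tilt [-0. -0.] Fplate -0.09 -2.02 2.28 M [-0.666  0.092  0.003] open 0.299
[0.56020295 0.14340176 0.022     ] [0.55956279 0.13943199 0.025     ]
0.0019502143760892702
```

Emit:
{"name": "servo_tool", "arguments": {
  "moves": [
    [[0.2,0,0],[0,0,0],2.0],
    [[0.25,0,0],[0,0,0],2.0],
    [[0.25,0,0],[0,0,0],2.0],
    [[0.25,0,0],[0,0,0],2.0],
    [[0.25,0,0],[0,0,0],2.0],
    [[0.25,0,0],[0,0,0],2.0],
    [[0.25,0,0],[0,0,0],2.0],
    [[0.25,0,0],[0,0,0],2.0],
    [[0.25,0,0],[0,0,0],2.0],
    [[0.1,0,0],[0,0,0],2.0]
  ]
}}

```text
t: 12.6
tool_pos: [0.5551, 0.1207, 0.1008]
tool_rot: [0.755, 0.656, -0.0, 0.0]
force: [-0.5, -1.8, 2.9]
opening: 0.301
```

```bash
python3 -c "
from h import *
st()"
```

```text
t 12.60 plate x 0.50 y -21.26 mm z 100.80 jaw -8.01 tilt [-0. -0.] Fplate -0.23 -1.88 2.93 M [-0.654  0.075  0.026] open 0.301
```

Emit:
{"name": "servo_tool", "arguments": {
  "moves": [
    [[0.2,0,0],[0,0,0],2.0],
    [[0.2,0,0],[0,0,0],2.0],
    [[0.2,0,0],[0,0,0],2.0],
    [[0.2,0,0],[0,0,0],2.0],
    [[0,0,0],[0,0,0],2.0]
  ]
}}

```text
t: 13.22
tool_pos: [0.5563, 0.1287, 0.1008]
tool_rot: [0.755, 0.656, 0.0, -0.0]
force: [-0.2, -0.6, 3.1]
opening: 0.298
```

```bash
python3 -c "
from h import *
st()"
```

```text
t 13.22 plate x 0.50 y -13.16 mm z 100.81 jaw -8.01 tilt [0.     0.0003] Fplate -0.08 -0.66 3.13 M [-0.357  0.075  0.025] open 0.298
```

Emit:
{"name": "servo_tool", "arguments": {
  "moves": [
    [[0.1,0,0],[0,0,0],2.0],
    [[0.1,0,0],[0,0,0],2.0],
    [[0.1,0,0],[0,0,0],2.0],
    [[0,0,0],[0,0,0],2.0]
  ]
}}

```text
t: 13.72
tool_pos: [0.5567, 0.1315, 0.1008]
tool_rot: [0.755, 0.656, 0.0, -0.0]
force: [-0.6, -1.7, 2.9]
opening: 0.296
```

```bash
python3 -c "
from h import *
st()"
```

```text
t 13.72 plate x 0.53 y -10.32 mm z 100.80 jaw -8.02 tilt [0.     0.0001] Fplate -0.32 -1.80 2.92 M [-0.497  0.08   0.004] open 0.296
```

Emit:
{"name": "servo_tool", "arguments": {
  "moves": [
    [[0.1,0,0],[0,0,0],2.0],
    [[0,0,0],[0,0,0],2.0]
  ]
}}

```text
t: 13.98
tool_pos: [0.5568, 0.1325, 0.1008]
tool_rot: [0.755, 0.656, 0.0, -0.0]
force: [-0.8, -2.1, 2.2]
opening: 0.301
```

Emit:
{"name": "servo_tool", "arguments": {
  "moves": [
    [[0.1,0,0],[0,0,0],2.0],
    [[0,0,0],[0,0,0],2.0]
  ]
}}

```text
t: 14.22
tool_pos: [0.557, 0.1334, 0.1008]
tool_rot: [0.755, 0.656, 0.0, -0.0]
force: [-0.2, -1.9, 3.2]
opening: 0.3
```

```bash
python3 -c "
from h import *
st()"
```

```text
t 14.22 plate x 0.55 y -8.36 mm z 100.81 jaw -8.02 tilt [0. 0.] Fplate 0.05 -1.90 3.16 M [-0.607  0.062  0.013] open 0.300
```

Emit:
{"name": "servo_tool", "arguments": {
  "moves": [
    [[0.1,0,0],[0,0,0],2.0],
    [[0,0,0],[0,0,0],2.0]
  ]
}}

```text
t: 14.48
tool_pos: [0.5571, 0.1345, 0.1008]
tool_rot: [0.755, 0.656, 0.0, -0.0]
force: [-0.8, -2.8, 2.6]
opening: 0.301
```

Emit:
{"name": "servo_tool", "arguments": {
  "moves": [
    [[0.1,0,0],[0,0,0],2.0],
    [[0,0,0],[0,0,0],2.0]
  ]
}}

```text
t: 14.72
tool_pos: [0.5572, 0.1355, 0.1008]
tool_rot: [0.755, 0.656, 0.0, -0.0]
force: [0.1, -1.2, 2.4]
opening: 0.298
```

```bash
python3 -c "
from h import *
st()"
```

```text
t 14.72 plate x 0.51 y -6.33 mm z 100.80 jaw -8.02 tilt [-0.      0.0001] Fplate 0.22 -1.19 2.37 M [-0.484  0.046 -0.02 ] open 0.298
```

Emit:
{"name": "servo_tool", "arguments": {
  "moves": [
    [[0.08,0,0],[0,0,0],2.0],
    [[0,0,0],[0,0,0],2.0]
  ]
}}

```text
t: 14.98
tool_pos: [0.5574, 0.1363, 0.1008]
tool_rot: [0.755, 0.656, 0.0, -0.0]
force: [-0.9, -1.3, 1.9]
opening: 0.304
```

```bash
python3 -c "
from h import *
st()"
```

```text
t 14.97 plate x 0.53 y -5.51 mm z 100.81 jaw -8.02 tilt [0.     0.0002] Fplate -0.74 -1.44 1.91 M [-0.561  0.095 -0.008] open 0.304
```

Emit:
{"name": "servo_tool", "arguments": {
  "moves": [
    [[0.08,0,0],[0,0,0],2.0],
    [[0,0,0],[0,0,0],2.0]
  ]
}}

```text
t: 15.22
tool_pos: [0.5575, 0.1371, 0.1008]
tool_rot: [0.755, 0.656, 0.0, -0.0]
force: [-0.7, -1.3, 1.9]
opening: 0.298
```

```bash
python3 -c "
from h import *
st()"
```

```text
t 15.22 plate x 0.51 y -4.66 mm z 100.80 jaw -8.02 tilt [0.     0.0002] Fplate -0.51 -1.35 1.92 M [-0.36   0.043  0.002] open 0.298
```

Emit:
{"name": "servo_tool", "arguments": {
  "moves": [
    [[0.08,0,0],[0,0,0],2.0],
    [[0,0,0],[0,0,0],2.0]
  ]
}}

```text
t: 15.48
tool_pos: [0.5574, 0.1381, 0.1006]
tool_rot: [0.755, 0.656, 0.0, -0.0]
force: [-1.3, -0.3, -1.1]
opening: 0.299
```

```bash
python3 -c "
from h import *
st()"
```

```text
t 15.47 plate x 0.30 y -3.69 mm z 100.58 jaw -8.01 tilt [-0.0004  0.0007] Fplate -1.20 -0.47 -1.14 M [-0.003  0.053 -0.016] open 0.299
```

The push vanished at plate y ≈ −3.7 (Fz about 3 down to −1 N), so the pin has dropped in, close to where the cameras put the hole. Next I centre it and lower.

Emit:
{"name": "servo_tool", "arguments": {
  "moves": [
    [[0.08,0,0],[0,0,0],2.0],
    [[0,0,0.15],[0,0,0],2.0],
    [[0,0,0.15],[0,0,0],2.0],
    [[0,0,0],[0,0,0],2.0]
  ]
}}

```text
t: 15.98
tool_pos: [0.5575, 0.1385, 0.0976]
tool_rot: [0.755, 0.656, -0.0, -0.0]
force: [0.7, 0.4, -1.8]
opening: 0.298
```

```bash
python3 -c "
from h import *
st()"
```

```text
t 15.97 plate x 0.34 y -3.26 mm z 97.57 jaw -8.02 tilt [-0.0004 -0.    ] Fplate 0.66 0.52 -1.82 M [-0.038  0.034  0.041] open 0.298
```

Emit:
{"name": "servo_tool", "arguments": {
  "moves": [
    [[0.03,0,0.2],[0,0,0],2.0],
    [[0,0,0.2],[0,0,0],2.0],
    [[0,0,0.2],[0,0,0],2.0],
    [[0,0,0],[0,0,0],2.0]
  ]
}}

```text
t: 16.48
tool_pos: [0.5576, 0.1388, 0.0916]
tool_rot: [0.755, 0.656, -0.0, -0.0]
force: [0.2, 0.5, -0.2]
opening: 0.296
```

```bash
python3 -c "
from h import *
st()"
```

```text
t 16.48 plate x 0.39 y -2.94 mm z 91.61 jaw -8.02 tilt [-0.0003 -0.    ] Fplate 0.10 0.48 -0.16 M [-0.06  -0.002 -0.019] open 0.296
```

Emit:
{"name": "servo_tool", "arguments": {
  "moves": [
    [[0,0,0.1],[0,0,0],2.0],
    [[0,0,0.05],[0,0,0],2.0],
    [[0,0,0],[0,0,0],2.0]
  ]
}}

```text
t: 16.85
tool_pos: [0.5577, 0.1388, 0.0903]
tool_rot: [0.755, 0.656, -0.0, -0.0]
force: [0.3, -0.1, -0.7]
opening: 0.298
```

Emit:
{"name": "servo_tool", "arguments": {
  "moves": [
    [[0,0,0.05],[0,0,0],2.0],
    [[0,0,0],[0,0,0],2.0]
  ]
}}

```text
t: 17.1
tool_pos: [0.5577, 0.1388, 0.0898]
tool_rot: [0.755, 0.656, -0.0, -0.0]
force: [-0.3, -1.4, -0.4]
opening: 0.296
```

```bash
python3 -c "
from h import *
st()"
```

```text
t 17.10 plate x 0.49 y -2.93 mm z 89.78 jaw -8.02 tilt [-0.0001 -0.    ] Fplate -0.06 -1.40 -0.38 M [-0.032 -0.006 -0.025] open 0.296
```

Emit:
{"name": "servo_tool", "arguments": {
  "moves": [
    [[0,0,0.04],[0,0,0],2.0],
    [[0,0,0],[0,0,0],2.0]
  ]
}}

```text
t: 17.35
tool_pos: [0.5577, 0.1389, 0.0894]
tool_rot: [0.755, 0.656, 0.0, 0.0]
force: [-0.2, -0.9, -0.3]
opening: 0.298
```

Emit:
{"name": "servo_tool", "arguments": {
  "moves": [
    [[0,0,0.03],[0,0,0],2.0],
    [[0,0,0],[0,0,0],2.0]
  ]
}}

```text
t: 17.6
tool_pos: [0.5578, 0.1389, 0.0894]
tool_rot: [0.755, 0.656, 0.0, 0.0]
force: [-1.3, -0.5, 6.0]
opening: 0.299
```

```bash
python3 -c "
from h import *
st()"
```

```text
t 17.60 plate x 0.56 y -2.88 mm z 89.39 jaw -8.02 tilt [0.0002 0.    ] Fplate -1.22 -0.71 6.01 M [-0.047  0.315  0.047] open 0.299
```

Emit:
{"name": "servo_tool", "arguments": {
  "moves": [
    [[0,0,0],[0,0,0],3.0],
    [[0,0,0],[0,0,0],3.6],
    [[0,0,0],[0,0,0],4.6],
    [[0,0,0],[0,0,0],5.0],
    [[0,0,0],[0,0,0],5.0]
  ]
}}

```text
t: 18.23
tool_pos: [0.5577, 0.1388, 0.0891]
tool_rot: [0.755, 0.656, -0.0, -0.0]
force: [-0.2, -0.1, 0.8]
opening: 0.584
```

```bash
python3 -c "
from h import *
st()
im=manip.get_image('side');cv2.imwrite('pics/side7.png',cv2.resize(im[120:220,210:310,::-1],None,fx=6,fy=6,interpolation=cv2.INTER_CUBIC))"
```

```text
t 18.23 plate x 0.50 y -2.91 mm z 89.06 jaw -8.02 tilt [-0.0001 -0.    ] Fplate -0.14 -0.15 0.78 M [-0.012  0.018  0.009] open 0.584
```

View pics/side7.png

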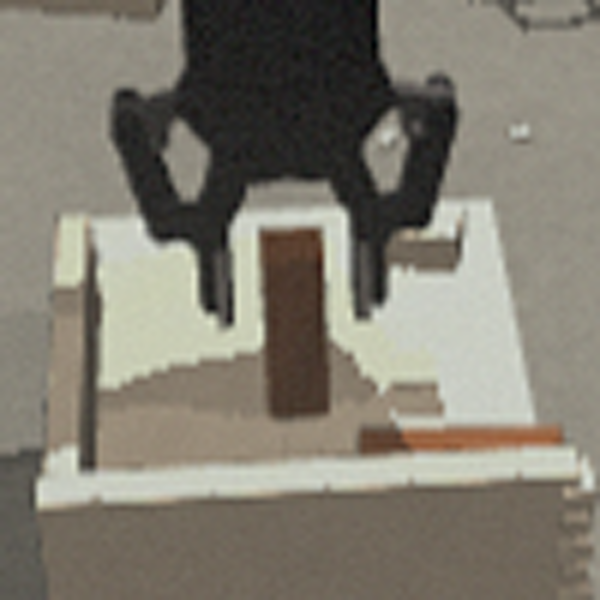

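The post stands free between the open fingers. I retract straight up, then move aside for a check view.

Emit:
{"name": "servo_tool", "arguments": {
  "moves": [
    [[0,0,-1.0],[0,0,0],5.0],
    [[0,0,-2.0],[0,0,0],5.0],
    [[0,0,-3.0],[0,0,0],5.0],
    [[0,0,-4.0],[0,0,0],5.0],
    [[0,0,-4.0],[0,0,0],5.0],
    [[4.0,0,0],[0,0,0],5.0],
    [[4.5,0,0],[0,0,0],5.0],
    [[4.5,0,0],[0,0,0],5.0],
    [[4.5,0,0],[0,0,0],5.0],
    [[4.5,0,0],[0,0,0],5.0]
  ]
}}

```text
t: 19.52
tool_pos: [0.5885, 0.3582, 0.23]
tool_rot: [0.755, 0.656, 0.0, 0.0]
force: [0.7, -0.4, -0.1]
opening: 0.588
```

Emit:
{"name": "servo_tool", "arguments": {
  "moves": [
    [[0,-5,0],[0,0,0],5.0],
    [[0,-5,0],[0,0,0],5.0],
    [[0,-5,0],[0,0,0],5.0],
    [[0,-5,0],[0,0,0],5.0],
    [[0,-4,0],[0,0,0],5.0],
    [[0,0,0],[0,0,0],5.0]
  ]
}}

```text
t: 20.27
tool_pos: [0.3484, 0.3905, 0.2302]
tool_rot: [0.754, 0.657, 0.0, -0.0]
force: [0.5, -1.0, 1.1]
opening: 0.583
```

```bash
python3 - <<'E'
from h import *
st()
for n in C:
    im=manip.get_image(n);cv2.imwrite(f"pics/{n}8f.png",im[...,::-1])
    cv2.imwrite(f"pics/{n}8.png",cv2.resize(im[130:340,190:400,::-1] if n=="side" else im[150:300,130:430,::-1],None,fx=2.6,fy=2.6,interpolation=cv2.INTER_CUBIC))
t=cv2.imread("pics/top8f.png");h=cv2.cvtColor(t,cv2.COLOR_BGR2HSV).astype(int)[180:260,170:222]
m=((h[...,0]<14)&(h[...,1]>130)&(h[...,2]>60)).astype(np.uint8)*255
m=(cv2.GaussianBlur(cv2.resize(m,None,fx=8,fy=8,interpolation=cv2.INTER_CUBIC),(0,0),4)>127).astype(np.uint8)
for c in cv2.findContours(m,cv2.RETR_EXTERNAL,cv2.CHAIN_APPROX_NONE)[0]:
    if cv2.contourArea(c)<2000: continue
    b=(cv2.boxPoints(cv2.minAreaRect(c))+.5)/8-.5+[170,180];B=np.array([onz("top",x,.105) for x in b]);d=B[1]-B[0]
    print("post top",b.mean(0),B.mean(0).round(4),np.linalg.norm(B-np.roll(B,-1,0),axis=1).round(4),np.degrees(np.arctan2(d[1],d[0]))%90-90)
    q=B.mean(0)[:2]-[.5576,.1418];print("plate mm",1e3*q@[.9902,-.1399],1e3*q@[.1399,.9902])
E
```

```text
t 20.27 plate x -241.90 y 217.00 mm z 230.17 jaw -7.86 tilt [0.     0.0004] Fplate 0.68 -0.92 1.13 M [-0.026 -0.026  0.001] open 0.583
post top [199.43145561 217.60544634] [0.5568 0.1386 0.105 ] [0.0258 0.0256 0.0257 0.0256] -6.586529260899155
plate mm -0.3941487063728595 -3.2566238039490303
```

View pics/side8.png

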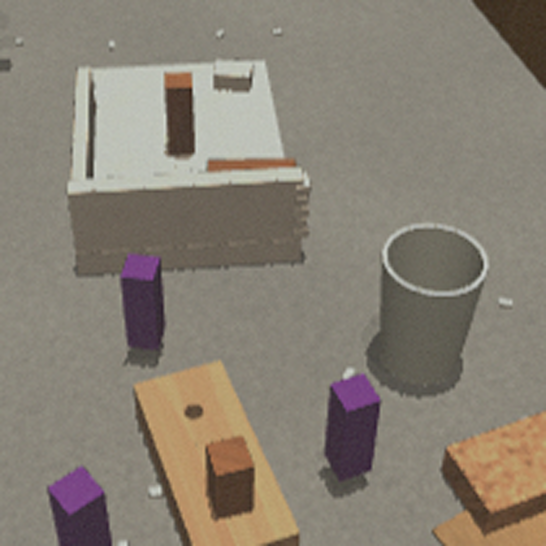

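View pics/top8.png

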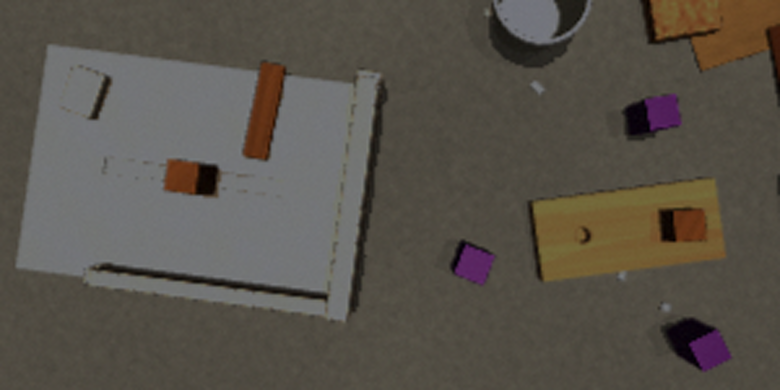

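```bash
python3 - <<'E'
from h import *
def yaw(f,roi,z):
    x0,y0,x1,y1=roi;t=cv2.imread(f)[y0:y1,x0:x1,2].astype(np.float32) # red channel
    t=cv2.resize(t,None,fx=8,fy=8,interpolation=cv2.INTER_CUBIC)
    h=cv2.resize(cv2.cvtColor(cv2.imread(f),cv2.COLOR_BGR2HSV)[y0:y1,x0:x1,1].astype(np.float32),None,fx=8,fy=8,interpolation=cv2.INTER_CUBIC)
    m=((t>60)&(h>130)).astype(np.uint8)
    c=max(cv2.findContours(m,cv2.RETR_EXTERNAL,cv2.CHAIN_APPROX_NONE)[0],key=cv2.contourArea)
    b=cv2.boxPoints(cv2.minAreaRect(c));p=c[:,0].astype(float);out=[]
    for i in range(4):
        a,e=b[i],b[(i+1)%4];L=np.linalg.norm(e-a);u=(e-a)/L;s=(p-a)@u;d=abs((p-a)@np.array([-u[1],u[0]]))
        k=p[(s>.15*L)&(s<.85*L)&(d<10)]
        W=np.array([onz("top",(q+.5)/8-.5+[x0,y0],z) for q in k])[:,:2].astype(np.float32)
        vx,vy,_,_=cv2.fitLine(W,cv2.DIST_HUBER,0,.0005,.0005).ravel();out.append(round(np.degrees(np.arctan2(vy,vx))%90,1))
    return out
print("before",yaw("pics/top0.png",(345,225,380,258),.115),"after",yaw("pics/top8f.png",(180,200,222,235),.105),"want",81.98)
E
```

```text
before [np.float32(4.1), np.float32(88.9), np.float32(4.6), np.float32(89.1)] after [np.float32(82.1), np.float32(81.3), np.float32(81.2), np.float32(82.5)] want 81.98
```

```bash
python3 -c "
from station import manip
print(manip.close_job())"
```

```text
the job is handed in; nothing more can be done
None
```

The tall brown post is standing home in the groove's hole, released. I handed the job in with the arm clear and about 20 s used.

- **Groove and drop:** I set the pin tip on the groove floor about 9 mm from the end-wall end and slid it along under about 3 N. The push vanished at plate y ≈ −3.7 mm, which agrees with where both cameras put the hole.
- **Seating:** I lowered the post to a 6 N seating push. It stopped with the tool at 89.4 mm; I had predicted 89.3 mm for flush. I then opened the gripper and backed off.
- **Final pictures:** The post stands free at plate x −0.4 mm, y −3.3 mm. The stub, the purple look-alikes and the other things in the cropped views look unmoved; the brush and the dark slat were outside those crops.
- **Checks that disagreed:**
  - A rough rectangle fit gave the post's yaw as −6.6°, against the groove's −8.0°. Line fits to its four edges averaged 81.8°, against the wanted 82.0°, so I take it as square.
  - The side camera put the groove about 1 mm further in +x than the top camera, so I aimed between the two.

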